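Load the charged cell into the trunk maker's work lamp

TASK

Put the charged (green) cell from the wooden rack into the open battery bay of the yellow work lamp: with its flat end still raised, seat the brass button end under the hood and push it against the spring contact, then press the flat end down past the sloped lip until the lip and spring hold the cell lying level in the bay. Push gently: never drive the spring contact right onto its stop. Leave the spent (red) cell in its place in the rack, do not disturb the other things on the bench, and let go of everything.

Things in the scene. Friction and masses are not known exactly. Their poses are not given: they have to be found in the camera images.
- fresh_center (a point): Centre of the charged cell: a loose green cylinder, 34 mm in diameter and 120 mm long over all, about 0.22 kg, lying in one of the rack's two rests with its axis 40 mm above the table. x points along the cell from the brass button end (x = -60 mm) to the flat steel end (x = +60 mm); it may be rolled about x. A white stripe circles it near the flat end.
- fresh_button (a point): Tip of the brass button of the charged cell, on its axis. The button is 14 mm in diameter and stands 3 mm out of the brass-banded end.
- fresh_flat (a point): Middle of the flat steel end of the charged cell, on its axis.
- fresh: The charged cell; origin at its centre, axes as fresh_center.
- spent_center (a point): Centre of the spent cell: a red cell of the same make in the other rest, lying parallel to the green one, 100 mm away. To be left there.
- rack: Fixed wooden rack, 150 x 190 mm board 10 mm thick, origin under its centre on the table. Two rests at y = +50 and -50 mm hold the cells along the rack's x, each on V blocks at x = -45 and +45 mm (16 mm long); between these the cell stands free, so fingers may reach down to 15 mm above the table.
- bay (a point): Nominal place of the loaded cell's centre in the lamp's bay, 62 mm above the table, z up; the line y = 0 is the cell's line. x runs from the spring end (-x, black hood) to the lip end (+x); a loaded cell has the same x axis (button at -x). The bay's parts sit on one very stiff sliding cradle, set unknown up to 10 mm either way along x: feel or look for it.
- contact (a joint): How far the brass spring contact (18 mm disc on the cell's line, under the hood) is pushed in towards -x: 0 free, 6 mm with a cell loaded, 22 mm at its stop. It pushes back with 3.5 N at 0 plus 0.5 N per mm. Its free face is at bay x = -54 mm with the cradle in mid-place. To clear the lip it must be pushed in 13 to 20 mm.
- cradle_mid (a point): Same point and axes as bay; sizes of the cradle's parts, true when it sits in mid-place. Hood: x -88 to -52 mm, open to +x, 43 mm wide inside, roof underside 28 and top 32 mm above. Saddles (V) under the cell: x -46 to -32 and +32 to +50 mm, y +-20 mm; between them and on either side fingers have free room down to 36 mm above the table.
- lip_mid (a point): Edge of the brass lip at its underside, cradle in mid-place: bay x = +54.5 mm, 19 mm above bay; axes as bay. It overhangs a steel end stop 30 mm wide (face at x = +60, back at +70 mm). Its top slopes up at 57 degrees to 28 mm above bay. A cell raised about 0.4 rad at its flat end goes in over it. A held cell lies between spring and stop, centre at bay plus the cradle's shift.
- lamp: The work lamp, fixed: a yellow slab 250 x 160 mm lying on its lens, its top (with low ribs) 32 to 36 mm above the table, a steel carrying bail at +x reaching 163 mm from the middle. Origin under bay on the table, axes as bay.
- jar: White jar with a blue lid, 100 mm wide, 130 mm high, origin under its centre. A bystander.
- water: Water bottle, 60 mm wide, 180 mm high, origin under its centre. A bystander.
- cover: Loose yellow cover of the bay, 150 x 70 x 9 mm, lying at the right of the lamp. A bystander, not to be put on.
- brush: Brush lying on the left of the bench. A bystander.
- stake: Small turned dark wooden stamp, 60 mm wide, 105 mm high. A bystander.
Mind the look-alikes: they are no part of the job. What is meant by the fresh is not black, and is the smaller of those in its own colour.

How it is judged (in metres and radians):
On the way:
1. the button end of the charged cell pushes the spring contact in, with the flat end still raised (value of joint contact above 0.003 m and x of fresh_button in the frame of bay between -0.09 and -0.035 m and y of fresh_button in the frame of bay between -0.015 and 0.015 m and z of fresh_button in the frame of bay between -0.015 and 0.015 m and z of fresh_flat in the frame of bay above 0.015 m), for 0.1 s.
At the end, for the whole second after the job is handed in: Charged cell level in the bay: button tip within 15 mm lengthwise of 60 mm from the bay point, ends within 5 mm sideways, flat end within 4 mm and button within 6 mm of bay height, contact pushed in 3.5 to 8.5 mm, cell at rest, spent cell and bystanders in place (x of fresh_button in the frame of bay between -0.075 and -0.045 m and y of fresh_button in the frame of bay between -0.005 and 0.005 m and z of fresh_button in the frame of bay between -0.006 and 0.006 m and y of fresh_flat in the frame of bay between -0.005 and 0.005 m and z of fresh_flat in the frame of bay between -0.004 and 0.004 m and value of joint contact between 0.0035 and 0.0085 m and linear speed of fresh below 0.02 m/s); the robot touches nothing.
It fails at once if the spring contact is driven onto its stop (pushed in over 21 mm) (value of joint contact above 0.021 m).
It fails at once if the spent cell is moved more than 10 mm (distance of spent_center from where it was at the start of the episode above 0.01 m).
It fails at once if a bystander is moved more than 30 mm (distance of any of jar, water, cover, brush, stake from where it was at the start of the episode above 0.03 m).
It also fails if it takes over 54 s, if anything falls off the work surface, if the arm or the gripper's body presses on something with over 40 N, if the wrist force passes 120 N, or if a joint passes its speed limit or range.

ROBOT

A 6-joint arm with a two-finger parallel gripper is mounted at the origin on the work surface. World frame = base frame: x ahead of the robot, y to its left, z up, the work surface at z = 0. Lengths are in m, angles in degrees, forces in N, time in s.
With the tool pointing down it reaches from about 0.375 to 0.9 m from the base axis. Payload 3.1 kg.
Tool frame: the origin (TCP) lies on the centre line of the jaws, within the pads' length; the fingertips stand manip.nose_length ahead of it and the grasp point (between the pads) is the TCP (manip.nose_length is the distance from the TCP to the fingertips, in m); z points along the fingers, y is the line along which they close (so a half turn about z gives the same grasp; the last joint's range is limited). The gripper opens to 87 mm and grips with 3 to 60 N. Pads are 19 mm wide; open, the fingers measure 117 mm over their backs; the gripper's body (75 mm by 190 mm) begins 51 mm behind the grasp point.
Start: joints at [-78.81, 30.224, 82.088, -0, 67.689, -10.227], TCP at [0.228, -0.582, 0.242] pointing down, gripper open.
Joint ranges: [-176.69, 176.69], [-43.24, 126.21], [12.49, 139.97], [-82, 262], [0, 151.66], [-163.58, 163.58]. Speed limits (degrees/s): [159.86, 159.86, 180, 180, 180, 180].

INTERFACE

Orientations are given as a 3x3 rotation matrix whose columns are the frame's x, y, z axes.
In Python, from plant import monitor, capture, camera_params, sign_off, manip gives the robot as it stands.
- The arm moves only by the shell command python3 -m crank 'ROWS' [FORCE]. ROWS is JSON, a list of rows, each a list of 5 numbers: the shift along the tool's x, y, z in mm, then the turn about the tool's z in degrees, then the gripper command: -1 is shut, 1 is fully open, values between are in proportion. A call has 1 to 20 rows; each row is the pose to reach, as a shift and turn from the pose commanded when the call began, along the tool's axes at that moment; what a row does not reach only later rows make up. A row lasts 1/8 s, in which the tool goes at most 62.5 mm and 10.7 degrees, less where a joint would pass 70% of its speed; a pose out of reach is approached as far as the arm can. A call with a gripper value outside its range is refused whole. The fingers move at their own pace and stop on an object; FORCE is the grip in N (left out, the last holds). Time passes only in rows, so rows that repeat a pose let the fingers close. It gives the time, the measured TCP pose, the force and the opening at its end, in the units of the state.
- monitor.sense(): the state, without advancing time (a new reading comes with each control period).
- capture(name): name is "scene" or "top"; returns (picture, depth): 420x560x3 uint8, red, green, blue; 420x560 float32, m along the optical axis (not along the pixel's ray), 0 where there is no reading.
- camera_params(name): a dict with "fx", "fy", "cx", "cy" (pixels), "k1" (the pictures are not rectified: a ray, as slopes to the right and down, at radius r is drawn at 1 + k1 r^2 times it, then the intrinsics apply), "R" (3x3) and "t" (3): a world point X has camera coordinates R X + t. Camera axes: x right, y down, z forward; pixel columns grow to the right and rows downward; lengths in m; the calibration is good to about 2 mm. A picture is of the moment at which its call begins. camera_params takes no time and is no camera call.
- sign_off(): hands the job in, once; it reports no verdict.
The state is a dict: "time": time; "qpos": joint angles; "dq": joint speeds; "joint_torque": joint torques, N m; "tool_pos": TCP position; "eef_rot": TCP orientation; "contact_force": force on the tool from outside, world axes, zero at the start; "wrist_torque": the same for the moment, N m; "opening": finger opening in m.
Only numpy, scipy, OpenCV 4.12 (cv2) and the standard library are available. Lean on these libraries where they do the work, as an engineer would, in place of code of your own. Each camera call takes 0.05 s, during which the arm holds its last target. There are 200 camera calls.

## Working session

There is one attempt and no reset: what is moved stays moved. The work goes in short steps, Python scripts to look and compute and a shell command to move; the robot and the scene stay as the last step left them, time stands still between calls to the robot, and variables do not carry over. Pictures are saved under pics/ and viewed, on a budget of 10 in all, crops included, one or two more only if the job needs it, and the job is handed in when it is done.

```bash
ls; mkdir -p pics; cat > h.py <<'E'
import numpy as np, cv2
from plant import monitor, capture, camera_params, sign_off, manip
def ray(n,u,v):
    p=camera_params(n); R=np.array(p["R"]);t=np.array(p["t"])
    x=np.array([(u-p["cx"])/p["fx"],(v-p["cy"])/p["fy"]]); s=x.copy()
    for _ in range(20): s=x/(1+p["k1"]*(s@s))
    return -R.T@t, R.T@np.array([s[0],s[1],1.0])
def onz(n,u,v,z):
    o,d=ray(n,u,v); return o+d*(z-o[2])/d[2]
def pt(n,u,v,dep):
    o,d=ray(n,u,v); return o+d*dep[int(v),int(u)]
E
python3 - <<'E'
from h import *
for n in("scene","top"):
    im,d=capture(n); cv2.imwrite(f"pics/{n}0.png",im[:,:,::-1]); np.save(n+"0.npy",d)
    p=camera_params(n); print(n,{k:np.round(v,3).tolist() for k,v in p.items()})
print(monitor.sense(), manip.nose_length)
E
```

```text
pics
scene {'fx': 490.144, 'fy': 490.144, 'cx': 282.107, 'cy': 198.478, 'k1': -0.025, 'R': [[0.66, 0.751, -0.011], [0.539, -0.484, -0.69], [-0.523, 0.449, -0.724]], 't': [-0.35, -0.223, 1.883]}
top {'fx': 500.05, 'fy': 500.05, 'cx': 278.821, 'cy': 212.269, 'k1': -0.153, 'R': [[0.005, -1.0, -0.015], [-0.985, -0.002, -0.175], [0.175, 0.016, -0.984]], 't': [0.03, 0.536, 1.454]}
{'time': 0.1, 'qpos': array([-7.88130975e+01,  3.02742645e+01,  8.21476056e+01, -8.09423742e-04,
        6.76916340e+01, -1.02273398e+01]), 'dq': array([ 0.02023937, -0.13633926, -0.05022182,  0.01145967,  0.0223859 ,
        0.0313005 ]), 'joint_torque': array([ 9.24219967e-05, -4.40985847e+01, -1.77150464e+01,  6.34858338e-02,
        5.33824344e-02, -4.86549186e-05]), 'tool_pos': array([ 0.22809368, -0.58122505,  0.24067076]), 'eef_rot': array([[ 9.30963192e-01,  3.65112828e-01, -3.97159065e-04],
       [ 3.65112887e-01, -9.30961231e-01,  1.94084272e-03],
       [ 3.38886882e-04, -1.95186102e-03, -9.99998038e-01]]), 'contact_force': array([-0.4069565 , -0.47589408, -1.10266471]), 'wrist_torque': array([-0.0640276 , -0.02376471,  0.00110085]), 'opening': 0.08730609896490066} 0.019
```

View pics/scene0.png

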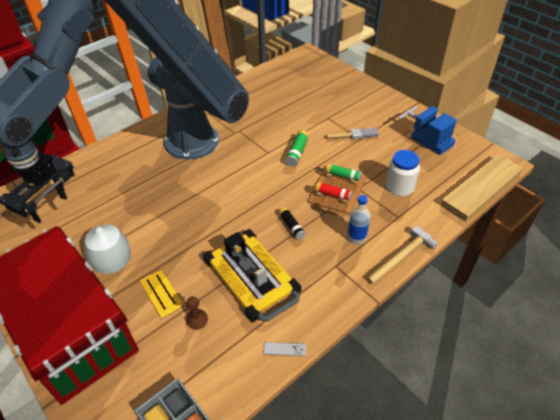

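View pics/top0.png

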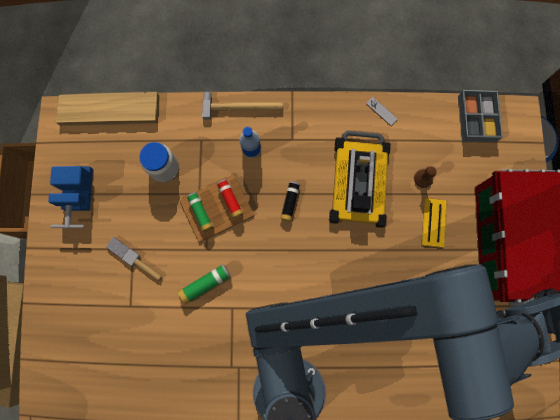

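```bash
python3 - <<'E'
import cv2,numpy as np
a=cv2.imread("pics/top0.png"); b=cv2.imread("pics/scene0.png")
r=lambda i,x,y,w,h,W,H:cv2.resize(i[y:y+h,x:x+w],(W,H),interpolation=cv2.INTER_CUBIC)
o=np.hstack([r(a,175,165,100,150,400,600),r(a,315,125,100,150,400,600)])
cv2.imwrite("pics/crop1.png",o)
E
```

```text
(no output)
```

View pics/crop1.png

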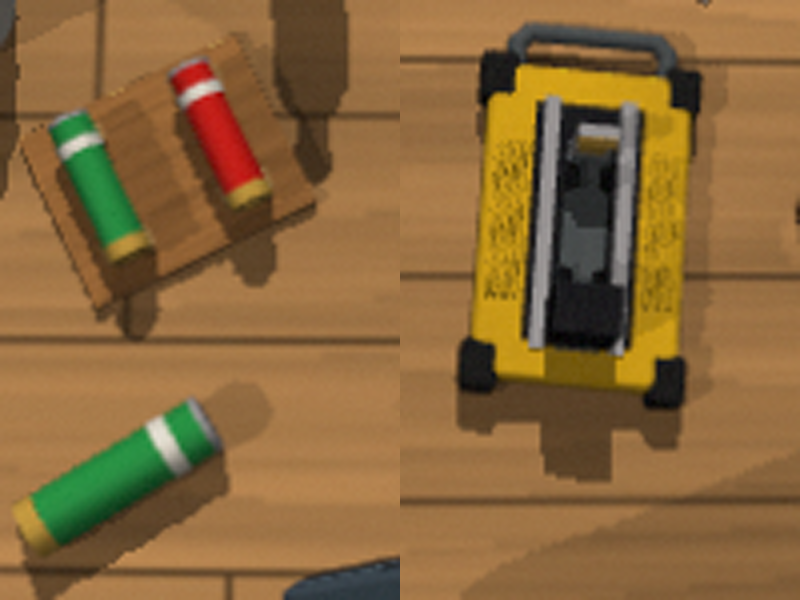

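```bash
cat > m.py <<'E'
from h import *
def cloud(n,d):
    p=camera_params(n); R=np.array(p["R"]);t=np.array(p["t"])
    v,u=np.mgrid[:420,:560]; K=np.array([[p["fx"],0,p["cx"]],[0,p["fy"],p["cy"]],[0,0,1]])
    px=np.stack([u,v],-1).reshape(-1,1,2).astype(float)
    s=cv2.undistortPoints(px,K,np.array([p["k1"],0,0,0,0.])).reshape(420,560,2)
    c=np.dstack([s*d[...,None],d]); return (c-t)@R
def rep(name,P,ax=None):
    c=P[:,:2].mean(0); 
    if ax is None: ax=np.linalg.svd(P[:,:2]-c,full_matrices=False)[2][0]
    if ax[0]<0: ax=-ax
    a=(P[:,:2])@ax; b=P[:,:2]@np.array([-ax[1],ax[0]])
    A=np.percentile(a,[1,99]);B=np.percentile(b,[3,97])
    ctr=A.mean()*ax+B.mean()*np.array([-ax[1],ax[0]])
    print(name,len(P),"ctr",ctr.round(4),"ang",np.degrees(np.arctan2(ax[1],ax[0])).round(2),"len",np.ptp(A).round(4),"wid",np.ptp(B).round(4),"z",np.percentile(P[:,2],[2,50,98]).round(4)); return ctr,ax
E
python3 - <<'E'
from m import *
for n,rk,lp in(("top",(180,175,225,235),(325,130,400,235)),("scene",(322,160,365,182),(200,225,305,320))):
    d=np.load(n+"0.npy"); im=cv2.imread(f"pics/{n}0.png"); C=cloud(n,d)
    hsv=cv2.cvtColor(im,cv2.COLOR_BGR2HSV)
    m=np.zeros((420,560),bool); m[rk[1]:rk[3],rk[0]:rk[2]]=1
    z=C[...,2]
    print(n,"table z",np.median(z[(d>0)][::7]).round(4))
    g=m&(hsv[...,0]>45)&(hsv[...,0]<85)&(hsv[...,1]>110)
    rep("green",C[g])
    gg=cv2.dilate(g.astype(np.uint8),np.ones((15,15)))>0
    rep("cell z>.042",C[gg&m&(z>.042)&(z<.07)])
    l=np.zeros_like(m); l[lp[1]:lp[3],lp[0]:lp[2]]=1
    y=l&(hsv[...,0]>18)&(hsv[...,0]<32)&(hsv[...,1]>150)&(hsv[...,2]>120)&(z>.02)&(z<.05)
    c,ax=rep("yellow",C[y])
    r=cv2.minAreaRect(C[y][:,:2].astype(np.float32)*1000);print(r)
    hi=C[l&(z>.075)&(z<.12)]
    yl=hi[:,:2]-c; print("high pts x:",np.histogram(yl@ax*1000,bins=range(-120,121,10)),"y med",np.median(yl@[-ax[1],ax[0]]))
E
```

```text
top table z -0.0013
green 296 ctr [0.5435 0.2755] ang 34.07 len 0.0978 wid 0.035 z [0.0413 0.0525 0.0618]
cell z>.042 422 ctr [0.5389 0.272 ] ang 27.12 len 0.1171 wid 0.0309 z [0.0431 0.0526 0.0613]
yellow 1967 ctr [ 0.6403 -0.218 ] ang -5.43 len 0.243 wid 0.1531 z [0.024  0.0311 0.0392]
((640.1914672851562, -219.29818725585938), (161.47105407714844, 248.9508056640625), 85.1697769165039)
high pts x: (array([ 0,  7, 70, 60, 59, 55,  0,  0,  0,  0,  0,  0,  0,  0,  0,  0, 19,
       38,  7,  0,  0,  0,  0,  0]), array([-120, -110, -100,  -90,  -80,  -70,  -60,  -50,  -40,  -30,  -20,
        -10,    0,   10,   20,   30,   40,   50,   60,   70,   80,   90,
        100,  110,  120])) y med -0.00028964615227333984
scene table z -0.0013
green 212 ctr [0.547  0.2683] ang 24.95 len 0.0963 wid 0.0252 z [0.0339 0.0503 0.0603]
cell z>.042 264 ctr [0.5446 0.2692] ang 26.19 len 0.1161 wid 0.0274 z [0.0433 0.0524 0.0609]
yellow 2092 ctr [ 0.6433 -0.2218] ang 0.1 len 0.2463 wid 0.155 z [0.0238 0.0317 0.0382]
((641.7132568359375, -220.03863525390625), (161.47726440429688, 255.2838134765625), 84.70072174072266)
high pts x: (array([ 0,  9, 54, 48, 48, 60,  1,  0,  0,  0,  0,  0,  0,  0,  0,  0, 14,
       54,  6,  0,  0,  0,  0,  0]), array([-120, -110, -100,  -90,  -80,  -70,  -60,  -50,  -40,  -30,  -20,
        -10,    0,   10,   20,   30,   40,   50,   60,   70,   80,   90,
        100,  110,  120])) y med 0.003188741625187428
```

```bash
python3 - <<'E'
from m import *
a=np.radians(-5.0);ax=np.array([np.cos(a),np.sin(a)]);ay=np.array([-ax[1],ax[0]]);c=np.array([.641,-.2197])
for n,rk,lp in(("top",(180,175,225,235),(325,130,400,235)),("scene",(322,160,365,182),(200,225,305,320))):
    d=np.load(n+"0.npy"); im=cv2.imread(f"pics/{n}0.png"); C=cloud(n,d);z=C[...,2]
    l=np.zeros(z.shape,bool); l[lp[1]:lp[3],lp[0]:lp[2]]=1
    hi=C[l&(z>.078)&(z<.12)]; x=(hi[:,:2]-c)@ax*1e3;y=(hi[:,:2]-c)@ay*1e3
    for nm,s in(("hood",x<0),("lip",x>0)): print(n,nm,s.sum(),np.percentile(x[s],[0,2,50,98,100]).round(1),"y",np.percentile(y[s],[2,50,98]).round(1),"z",np.percentile(hi[s,2],[5,50,95]).round(4))
    # rails: grey bright pixels; red cell angle
    hsv=cv2.cvtColor(im,cv2.COLOR_BGR2HSV)
    r=l&(hsv[...,1]<45)&(hsv[...,2]>150)&(z>.02)&(z<.06); X=C[r]; yy=(X[:,:2]-c)@ay*1e3; xx=(X[:,:2]-c)@ax*1e3
    k=abs(xx)<70
    for s in(k&(yy>15)&(yy<45),k&(yy<-15)&(yy>-45)): print(n,"rail",s.sum(),np.median(yy[s]).round(1),"slope deg",np.degrees(np.polyfit(xx[s],yy[s],1)[0]).round(2))
    rd=((hsv[...,0]<8)|(hsv[...,0]>172))&(hsv[...,1]>150)&(z>.045)&(z<.07)&(C[...,1]>.1)&(C[...,1]<.35)
    rep("red",C[rd])
E
```

```text
top hood 246 [-101.8 -100.8  -82.6  -62.9  -62. ] y [-24.    1.2  26.1] z [0.085  0.0922 0.0967]
top lip 61 [43.8 44.5 51.9 61.7 63.5] y [-14.1   0.6  15.4] z [0.0799 0.0858 0.091 ]
top rail 51 29.8 slope deg -0.05
top rail 3 -31.4 slope deg -1.61
red 275 ctr [0.5844 0.1852] ang 26.66 len 0.0972 wid 0.0279 z [0.0457 0.0531 0.0606]
scene hood 217 [-99.9 -98.3 -78.4 -59.5 -56.9] y [-25.   -1.2  25.3] z [0.0828 0.093  0.0969]
scene lip 67 [43.8 45.9 57.7 63.7 64.5] y [-15.4  -1.2  15.1] z [0.0798 0.0873 0.091 ]
scene rail 110 30.4 slope deg -0.25
scene rail 117 -30.2 slope deg -0.08
red 177 ctr [0.587  0.1797] ang 26.16 len 0.096 wid 0.0277 z [0.0462 0.0535 0.06  ]
```

```bash
python3 -m crank '[[623,-681,0,-5,1],[623,-681,0,-5,1],[623,-681,0,-5,1],[623,-681,0,-5,1],[623,-681,0,-5,1],[623,-681,0,-5,1],[623,-681,0,-5,1],[623,-681,0,-5,1],[623,-681,0,-5,1],[623,-681,0,-5,1],[623,-681,0,-5,1],[623,-681,0,-5,1],[623,-681,0,-5,1],[623,-681,0,-5,1],[623,-681,0,-5,1],[623,-681,0,-5,1],[623,-681,0,-5,1],[623,-681,0,-5,1],[623,-681,100,-5,1],[623,-681,100,-5,1]]' 3; cat > s.py <<'E'
from h import *
s=monitor.sense(); R=s["eef_rot"]
print("t",s["time"],"pos",s["tool_pos"].round(4),"xang",np.degrees(np.arctan2(R[1,0],R[0,0])).round(2),"R22",R[2,2].round(4),"F",s["contact_force"].round(2),"M",s["wrist_torque"].round(2),"op",round(s["opening"],4),"q6",s["qpos"][5].round(1))
def go(p):  # shift in tool axes to world point
    print("shift mm",(R.T@(np.array(p)-s["tool_pos"])*1000).round(1))
E
python3 -c "
from s import *
go([.5596,.2795,.040])"
```

```text
time: 2.6
tool_pos: [0.5584, 0.2778, 0.1399]
eef_rot: [[0.896, 0.443, -0.002], [0.443, -0.896, -0.001], [-0.002, -0.0, -1.0]]
contact_force: [-0.2, 0.1, -0.1]
opening: 0.0872
t 2.6 pos [0.5584 0.2778 0.1399] xang 26.3 R22 -1.0 F [-0.18  0.1  -0.12] M [ 0.   -0.03  0.03] op 0.0872 q6 79.9
shift mm [ 2.1 -1.  99.9]
```

```bash
python3 -m crank '[[2,-1,50,0,1],[2,-1,100,0,1],[2,-1,100,0,1],[2,-1,100,0,1],[2,-1,100,0,-1],[2,-1,100,0,-1],[2,-1,100,0,-1],[2,-1,100,0,-1],[2,-1,100,0,-1],[2,-1,100,0,-1],[2,-1,100,0,-1],[2,-1,100,0,-1]]' 3; python3 - <<'E'
from s import *
for n in("scene","top"):
    im,d=capture(n); cv2.imwrite(f"pics/{n}1.png",im[:,:,::-1])
a=cv2.imread("pics/scene1.png")[120:240,280:440]; b=cv2.imread("pics/top1.png")[150:270,140:300]
cv2.imwrite("pics/g1.png",np.vstack([cv2.resize(x,(400,300),interpolation=cv2.INTER_CUBIC) for x in(a,b)]))
E
```

```text
time: 4.1
tool_pos: [0.5601, 0.2828, 0.0415]
eef_rot: [[0.896, 0.444, -0.001], [0.444, -0.896, 0.002], [-0.0, -0.002, -1.0]]
contact_force: [-1.6, 5.1, 1.0]
opening: 0.0337
t 4.1 pos [0.5601 0.2828 0.0415] xang 26.38 R22 -1.0 F [-1.64  5.12  0.97] M [ 0.81  0.32 -0.03] op 0.0337 q6 80.0
```

View pics/g1.png

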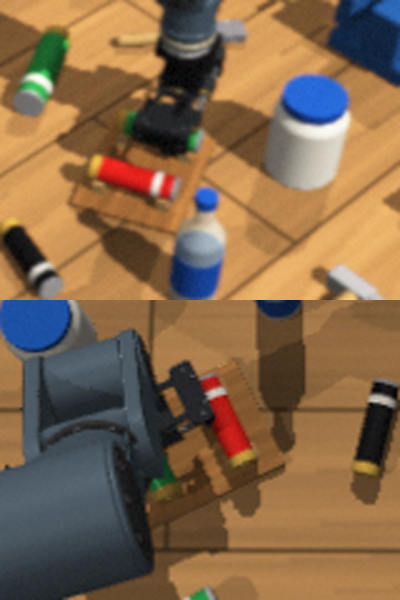

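```bash
python3 -m crank '[[0,-4,0,0,-1],[0,-4,0,0,-1],[0,-4,-5,0,-1],[-1,-4,-10,0,-1],[-2,-4,-15,0,-1],[-4,-4,-20,0,-1],[-6,-4,-25,0,-1],[-8,-4,-30,0,-1],[-8,-4,-30,0,-1]]' 3; python3 -m crank '[[0,0,0,0,-1],[0,0,0,0,-1],[0,0,0,0,-1],[0,0,-60,0,-1],[0,0,-120,0,-1],[0,0,-120,0,-1],[0,0,-120,0,-1]]' 35; python3 - <<'E'
from m import *; import s
im,d=capture("scene"); cv2.imwrite("pics/scene2.png",im[:,:,::-1]); np.save("s2.npy",d)
C=cloud("scene",d); hsv=cv2.cvtColor(im,cv2.COLOR_RGB2HSV)
cv2.imwrite("pics/g2.png",cv2.resize(im[90:210,270:430,::-1],(640,480),interpolation=cv2.INTER_CUBIC))
E
```

```text
time: 5.32
tool_pos: [0.552, 0.2815, 0.0721]
eef_rot: [[0.896, 0.445, 0.001], [0.445, -0.896, 0.0], [0.001, 0.0, -1.0]]
contact_force: [0.6, -0.3, -1.5]
opening: 0.0338
time: 6.2
tool_pos: [0.551, 0.2813, 0.1909]
eef_rot: [[0.896, 0.445, -0.002], [0.445, -0.896, -0.0], [-0.002, -0.0, -1.0]]
contact_force: [0.0, -0.1, -3.9]
opening: 0.0326
t 6.2 pos [0.551  0.2813 0.1909] xang 26.42 R22 -1.0 F [ 0.03 -0.06 -3.91] M [-0.02 -0.01 -0.  ] op 0.0326 q6 80.3
```

View pics/g2.png

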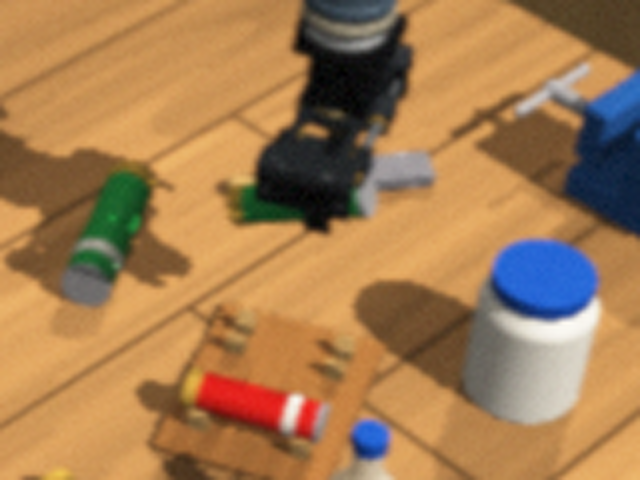

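```bash
cat > tilt.py <<'E'
from m import *
def tilt(n="scene",im=None,d=None):
    s=monitor.sense(); R=s["eef_rot"]; p=s["tool_pos"]
    if im is None: im,d=capture(n)
    C=cloud(n,d); L=(C-p)@R*1000  # tool coords mm
    hsv=cv2.cvtColor(im,cv2.COLOR_RGB2HSV)
    near=(abs(L[...,0])<110)&(abs(L[...,1])<24)&(L[...,2]<75)&(L[...,2]>-50)&(d>0)
    g=near&(hsv[...,0]>45)&(hsv[...,0]<85)&(hsv[...,1]>110)
    P=L[g]; 
    x=P[:,0]; 
    pf=np.polyfit(x,-P[:,2],1)
    nb=near&(hsv[...,0]>12)&(hsv[...,0]<35)&(hsv[...,1]>90)&(L[...,0]<-45)
    print(n,"green",g.sum(),"slope deg",np.degrees(np.arctan(pf[0])).round(1),"x",np.percentile(x,[1,99]).round(1))
    print(" brass",nb.sum(),np.median(L[nb],0).round(1) if nb.any() else "")
    lo=near&(L[...,2]>-40)&~((abs(L[...,0])<25))
    print(" all x",np.percentile(L[lo][:,0],[1,99]).round(1))
    for a in range(-100,70,10):
        k=lo&(L[...,0]>=a)&(L[...,0]<a+10)
        if k.any(): print("  ",a,k.sum(),np.median(L[k],0).round(1))
E
python3 - <<'E'
from tilt import *
im=cv2.imread("pics/scene2.png")[:,:,::-1].copy()
tilt("scene",im,np.load("s2.npy")); tilt("top")
E
```

```text
scene green 68 slope deg 13.6 x [-67.3  27.8]
 brass 38 [-70.9  11.6  22.5]
 all x [-77.6  41.1]
   -80 20 [-74.3   8.9  18.6]
   -70 32 [-65.4  11.9  20.6]
   -60 21 [-55.4  13.5  16.9]
   -50 15 [-45.5  15.1  16.3]
   -40 15 [-34.5  16.7  18. ]
   -30 5 [-27.9  13.6  17.4]
   20 12 [ 28.2  12.7 -13.4]
   30 37 [ 35.5   4.3 -10.5]
   40 4 [41.1 -4.6  2.7]
top green 35 slope deg 13.1 x [-67.8 -31.8]
 brass 42 [-75.7   9.2  18.2]
 all x [-81.7 -26.3]
   -90 7 [-81.4   3.3  15.9]
   -80 28 [-75.7   8.5  17.9]
   -70 21 [-65.   11.9  16.3]
   -60 16 [-55.5  12.5  12.4]
   -50 13 [-44.8  14.1  10.1]
   -40 7 [-33.8  16.4  10.3]
   -30 3 [-26.4  16.5   7.7]
```

```bash
python3 - <<'E'
from s import *
n=R[:,1]; p=s["tool_pos"]
pts=[]
for u,v in((236,200),(370,197)):
    o,d=ray("scene",270+u/4,90+v/4); X=o+d*((p-o)@n)/(d@n); L=(X-p)@R*1000; pts.append(L); print(L.round(1))
d=pts[1]-pts[0]; print(np.hypot(d[0],d[2]),np.degrees(np.arctan2(-d[2],d[0])))
E
```

```text
t 6.3 pos [0.5502 0.281  0.1894] xang 26.41 R22 -1.0 F [ 0.64 -0.11 -2.53] M [ 0.06 -0.06  0.01] op 0.0332 q6 80.3
[-72.7   0.   27.8]
[37.7  0.  -9.5]
116.54727831000334 18.665185286775564
```

```bash
python3 -m crank '[[0,0,60,0,-1],[0,0,110,0,-1],[0,0,119,0,-1],[0,0,119,0,-1]]' 35;  python3 -m crank '[[0,0,0,0,-1],[0,0,0,0,-1],[-1,0,-3,0,-1],[-2,0,-6,0,-1],[-3,0,-9,0,-1],[-3,0,-9,0,-1],[-3,0,-9,0,-1]]' 3; python3 -m crank '[[0,0,0,0,-1],[0,0,0,0,-1],[0,0,0,0,-1],[0,0,-60,0,-1],[0,0,-120,0,-1],[0,0,-120,0,-1],[0,0,-120,0,-1],[0,0,-120,0,-1]]' 35; python3 - <<'E'
from s import *
im,d=capture("scene"); cv2.imwrite("pics/scene3.png",im[:,:,::-1])
cv2.imwrite("pics/g3.png",cv2.resize(im[90:180,300:420,::-1],(800,600),interpolation=cv2.INTER_CUBIC))
E
```

```text
time: 6.8
tool_pos: [0.5513, 0.2811, 0.0716]
eef_rot: [[0.896, 0.445, -0.003], [0.445, -0.896, -0.001], [-0.003, -0.0, -1.0]]
contact_force: [-0.2, -0.0, -1.8]
opening: 0.0332
time: 7.68
tool_pos: [0.5494, 0.2802, 0.0816]
eef_rot: [[0.896, 0.445, 0.0], [0.445, -0.896, 0.0], [0.0, 0.0, -1.0]]
contact_force: [0.3, 0.3, -2.4]
opening: 0.0339
time: 8.68
tool_pos: [0.5475, 0.2796, 0.1992]
eef_rot: [[0.896, 0.445, -0.005], [0.445, -0.896, -0.001], [-0.005, -0.001, -1.0]]
contact_force: [0.3, -0.4, -2.5]
opening: 0.0333
t 8.675 pos [0.5475 0.2796 0.1992] xang 26.41 R22 -1.0 F [ 0.35 -0.43 -2.46] M [ 0.01 -0.03  0.01] op 0.0333 q6 80.2
```

View pics/g3.png

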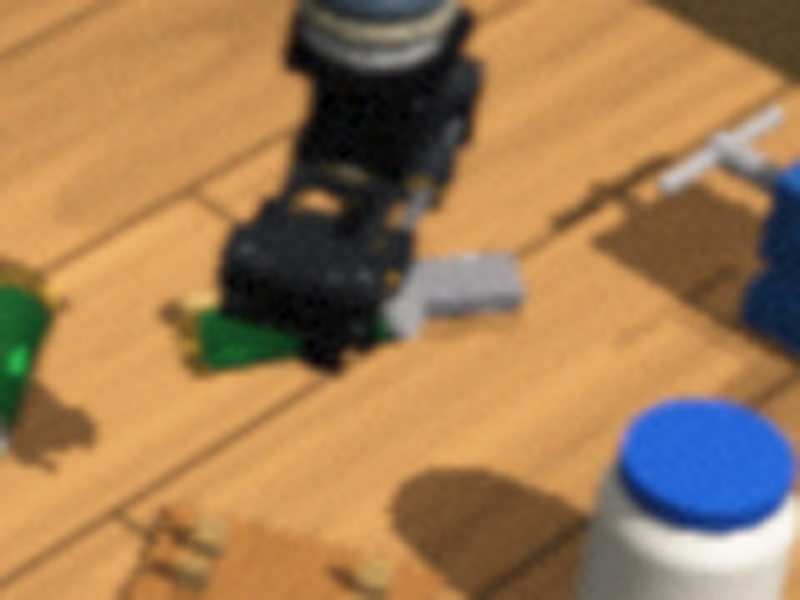

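```bash
python3 - <<'E'
from s import *
n=R[:,1]; p=s["tool_pos"]
pts=[]
for u,v in((170,312),(188,330),(406,308)):
    o,d=ray("scene",300+u/6.667,90+v/6.667); X=o+d*((p-o)@n)/(d@n); L=(X-p)@R*1000; pts.append(L); print(L.round(1))
for i in(0,1):
    d=pts[2]-pts[i]; print(np.hypot(d[0],d[2]),np.degrees(np.arctan2(-d[2],d[0])))
E
```

```text
t 8.725 pos [0.5477 0.2797 0.1992] xang 26.41 R22 -1.0 F [-0.05  1.01 -2.28] M [-0.   -0.04 -0.03] op 0.0332 q6 80.2
[-82.7   0.   27.9]
[-72.7  -0.   36.4]
[ 34.1  -0.  -10.2]
122.80738736536004 18.092708171616515
116.51944718716925 23.573604163398496
```

```bash
python3 -c "
from s import *
go([.6709,-.2223,.199])"
```

```text
t 8.725 pos [0.5477 0.2797 0.1992] xang 26.41 R22 -1.0 F [-0.05  1.01 -2.28] M [-0.   -0.04 -0.03] op 0.0332 q6 80.2
shift mm [-1.130e+02  5.044e+02  3.000e-01]
```

```bash
python3 -m crank '[[-113,504,0,31.4,-1],[-113,504,0,31.4,-1],[-113,504,0,31.4,-1],[-113,504,0,31.4,-1],[-113,504,0,31.4,-1],[-113,504,0,31.4,-1],[-113,504,0,31.4,-1],[-113,504,0,31.4,-1],[-113,504,0,31.4,-1],[-113,504,0,31.4,-1],[-113,504,0,31.4,-1],[-113,504,0,31.4,-1],[-113,504,0,31.4,-1]]' 35; python3 - <<'E'
from s import *
im,d=capture("scene"); cv2.imwrite("pics/scene4.png",im[:,:,::-1]);np.save("s4.npy",d)
im,d=capture("top"); cv2.imwrite("pics/top4.png",im[:,:,::-1]);np.save("t4.npy",d)
a=cv2.imread("pics/scene4.png")[195:315,190:310]; b=cv2.imread("pics/top4.png")[125:245,305:425]
cv2.imwrite("pics/g4.png",np.hstack([cv2.resize(x,(400,400),interpolation=cv2.INTER_CUBIC) for x in(a,b)]))
E
```

```text
time: 10.35
tool_pos: [0.6723, -0.2199, 0.2018]
eef_rot: [[0.996, -0.085, -0.0], [-0.085, -0.996, 0.0], [-0.0, -0.0, -1.0]]
contact_force: [-0.1, -0.3, -1.9]
opening: 0.0331
t 10.35 pos [ 0.6723 -0.2199  0.2018] xang -4.88 R22 -1.0 F [-0.1  -0.34 -1.88] M [ 0.06 -0.01  0.01] op 0.0331 q6 67.7
```

View pics/g4.png

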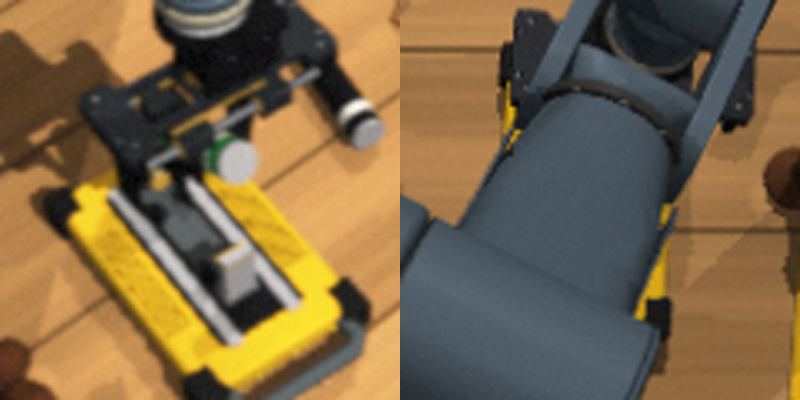

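```bash
python3 - <<'E'
from s import *
n=R[:,1]; p=s["tool_pos"]
for u,v in((232,160),(160,184)):
    o,d=ray("scene",190+u/3.333,195+v/3.333); X=o+d*((p-o)@n)/(d@n); L=(X-p)@R*1000; print(L.round(1))
im=cv2.cvtColor(cv2.imread("pics/scene4.png"),cv2.COLOR_BGR2HSV)
from m import cloud
C=cloud("scene",np.load("s4.npy")); L=(C-p)@R*1000
k=np.zeros(L.shape[:2],bool); k[233:255,250:270]=1
k&=(im[...,1]<60)&(im[...,2]>110)&(L[...,2]<40); print("flat depth",k.sum(),np.median(L[k],0).round(1),np.percentile(L[k],[3,97],axis=0).round(1))
c=np.array([.641,-.2197]);a=np.radians(-5);ax=np.array([np.cos(a),np.sin(a)])
print("TCP bay x,y mm",(p[:2]-c)@ax*1e3,(p[:2]-c)@[-ax[1],ax[0]]*1e3)
k=L[...,2]>-30; 
x=((C[...,:2]-c)@ax)*1e3; y=((C[...,:2]-c)@np.array([-ax[1],ax[0]]))*1e3
q=(x>35)&(x<75)&(abs(y)<25)&(C[...,2]>.08)&(C[...,2]<.1); print("lip",q.sum(),np.percentile(x[q],[2,98]),np.percentile(y[q],[2,50,98]))
E
```

```text
t 10.45 pos [ 0.6724 -0.2206  0.2019] xang -4.91 R22 -1.0 F [ 0.64 -0.42 -2.85] M [ 0.06 -0.01 -0.01] op 0.0336 q6 67.7
[ 26.6   0.  -10.5]
[-98.6   0.  150. ]
flat depth 135 [ 30.9  -0.5 -15.3] [[  6.2 -15.  -63.3]
 [ 39.1  14.5  -1.6]]
TCP bay x,y mm 31.365362961900214 1.861514499149446
lip 63 [45.63380392 63.94747691] [-15.26953677  -0.21937246  15.19382891]
```

```bash
python3 -m crank '[[0,2,40,0,-1],[0,2,70,0,-1],[0,2,90,0,-1],[0,2,100,0,-1],[0,2,102,0,-1],[0,2,102,0,-1],[0,2,102,0,-1]]' 35; python3 s.py; python3 -m crank '[[-2,0,0,0,-1],[-4,0,0,0,-1],[-6,0,0,0,-1],[-8,0,0,0,-1],[-10,0,0,0,-1],[-10,0,0,0,-1],[-10,0,0,0,-1]]' ; python3 s.py
```

```text
time: 11.32
tool_pos: [0.6719, -0.2232, 0.1006]
eef_rot: [[0.996, -0.087, -0.0], [-0.087, -0.996, 0.0], [-0.0, -0.0, -1.0]]
contact_force: [-4.6, 2.8, 3.4]
opening: 0.0332
t 11.325 pos [ 0.6719 -0.2232  0.1006] xang -4.97 R22 -1.0 F [-4.56  2.81  3.38] M [0.48 0.64 0.03] op 0.0332 q6 67.6
time: 12.2
tool_pos: [0.6654, -0.2236, 0.1008]
eef_rot: [[0.996, -0.087, 0.008], [-0.087, -0.996, -0.003], [0.008, 0.002, -1.0]]
contact_force: [6.1, -0.2, -1.6]
opening: 0.0332
t 12.2 pos [ 0.6654 -0.2236  0.1008] xang -5.0 R22 -1.0 F [ 6.08 -0.19 -1.59] M [-0.06 -1.25  0.05] op 0.0332 q6 67.2
```

```bash
python3 - <<'E'
from s import *
im,d=capture("scene"); cv2.imwrite("pics/scene5.png",im[:,:,::-1]);np.save("s5.npy",d)
cv2.imwrite("pics/g5.png",cv2.resize(im[210:300,200:320,::-1],(800,600),interpolation=cv2.INTER_CUBIC))
E
```

```text
t 12.2 pos [ 0.6654 -0.2236  0.1008] xang -5.0 R22 -1.0 F [ 6.08 -0.19 -1.59] M [-0.06 -1.25  0.05] op 0.0332 q6 67.2
```

View pics/g5.png

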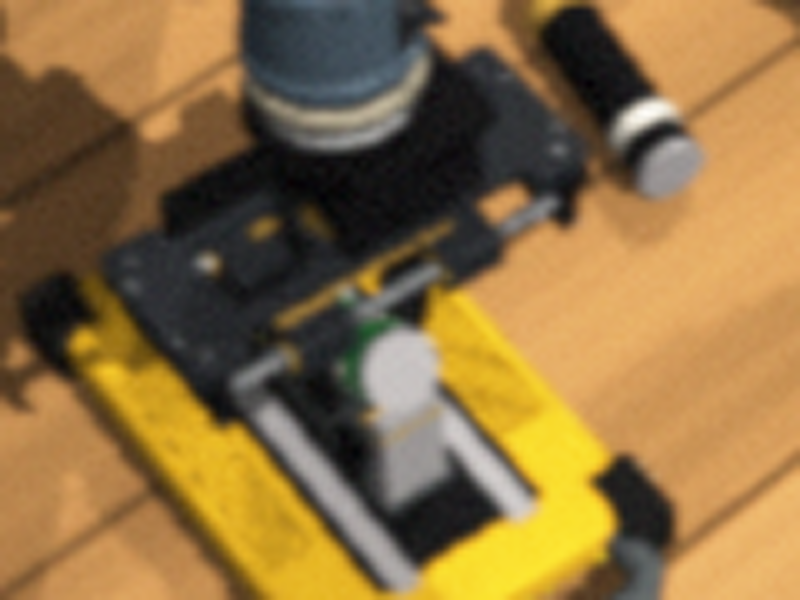

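```bash
python3 - <<'E'
from m import *; from s import *
c=np.array([.641,-.2197]);a=np.radians(-5);B=np.array([[np.cos(a),-np.sin(a),0],[np.sin(a),np.cos(a),0],[0,0,1]])
o=np.array([c[0],c[1],.062])
for f in("s4","s5"):
    C=cloud("scene",np.load(f+".npy")); L=(C-o)@B*1000
    if f=="s5":
        for (u,v) in((402,330),(380,365),(402,368),(425,368),(402,400),(412,430),(412,460),(370,330)):
            i,j=int(round(200+u/6.667)),int(round(210+v/6.667)); print((u,v),L[j,i].round(1))
        k=np.zeros(L.shape[:2],bool); k[260:271,256:265]=1
        print(np.median(L[k],0)); P=L[k]; m=P.mean(0); sv=np.linalg.svd(P-m,full_matrices=False)[2][2]; print("normal",sv, m)
    else:
        k=np.zeros(L.shape[:2],bool); k[239:248,255:264]=1
        P=L[k]; m=P.mean(0); sv=np.linalg.svd(P-m,full_matrices=False)[2][2]; print("s4 normal",sv, m)
print("tcp bay",(s["tool_pos"]-o)@B*1000)
E
```

```text
t 12.25 pos [ 0.6654 -0.2237  0.1008] xang -5.0 R22 -1.0 F [ 5.22  0.71 -1.2 ] M [-0.07 -1.21  0.02] op 0.0334 q6 67.2
s4 normal [-0.4589577  -0.8868237  -0.05386607] [ 69.43668193  -6.66991739 168.39495548]
(402, 330) [48.8  5.1 69. ]
(380, 365) [ 56.3 -10.2  62.5]
(402, 368) [55.  -0.  52.6]
(425, 368) [58.8 10.4 48.2]
(402, 400) [65.5 -7.5 47.5]
(412, 430) [59.4  1.6 13.7]
(412, 460) [61.3 -0.7 -6.4]
(370, 330) [35.1 -2.5 60.5]
[ 5.61026924e+01 -3.05991715e-02  5.38507713e+01]
normal [0.74025214 0.64875955 0.17645908] [55.19426682 -0.09671697 52.8861674 ]
tcp bay [24.63343349 -1.83250149 38.7722442 ]
```

```bash
python3 -m crank '[[-10,0,-4,0,-1],[-10,0,-4,0,-1],[-10,0,-4,0,-1],[-10,0,-4,0,-1]]' ; python3 s.py
```

```text
time: 12.75
tool_pos: [0.6588, -0.2235, 0.1071]
eef_rot: [[0.996, -0.088, 0.016], [-0.088, -0.996, -0.005], [0.017, 0.004, -1.0]]
contact_force: [10.5, 0.9, 2.5]
opening: 0.0332
t 12.75 pos [ 0.6588 -0.2235  0.1071] xang -5.03 R22 -0.9999 F [10.48  0.87  2.49] M [ 0.15 -1.82  0.01] op 0.0332 q6 66.9
```

```bash
python3 -m crank '[[6,0,0,0,-1],[12,0,-4,0,-1],[12,0,-4,0,-1],[12,0,-4,0,-1],[12,0,-4,0,-1]]'; python3 - <<'E'
from m import *; from s import *
im,d=capture("scene"); cv2.imwrite("pics/scene6.png",im[:,:,::-1]);np.save("s6.npy",d)
c=np.array([.641,-.2197]);a=np.radians(-5);B=np.array([[np.cos(a),-np.sin(a),0],[np.sin(a),np.cos(a),0],[0,0,1]])
o=np.array([c[0],c[1],.062]); C=cloud("scene",d); L=(C-o)@B*1000
tb=(s["tool_pos"]-o)@B*1000; print("tcp bay",tb)
hsv=cv2.cvtColor(im,cv2.COLOR_RGB2HSV)
k=(abs(L[...,1])<19)&(L[...,0]>35)&(L[...,0]<85)&(L[...,2]>32)&(L[...,2]<85)&(hsv[...,1]<60)&(hsv[...,2]>110)
vv,uu=np.nonzero(k); print(k.sum(),uu.min(),uu.max(),vv.min(),vv.max(),"med",np.median(L[k],0),np.percentile(L[k],[5,95],axis=0))
cv2.imwrite("pics/g6.png",cv2.resize(im[210:300,200:320,::-1],(800,600),interpolation=cv2.INTER_CUBIC))
E
```

```text
time: 13.38
tool_pos: [0.6633, -0.2225, 0.107]
eef_rot: [[0.996, -0.087, -0.002], [-0.087, -0.996, 0.001], [-0.002, -0.001, -1.0]]
contact_force: [-0.7, -0.3, -3.2]
opening: 0.0334
t 13.375 pos [ 0.6633 -0.2225  0.107 ] xang -4.99 R22 -1.0 F [-0.73 -0.27 -3.17] M [ 0.03 -0.07  0.01] op 0.0334 q6 67.3
tcp bay [22.48933073 -0.88608156 44.95272252]
120 253 265 256 270 med [53.01824638 -1.6492779  63.5513909 ] [[ 43.37601207 -15.27586216  49.45719056]
 [ 62.34084327  10.86974709  75.01033711]]
```

View pics/g6.png

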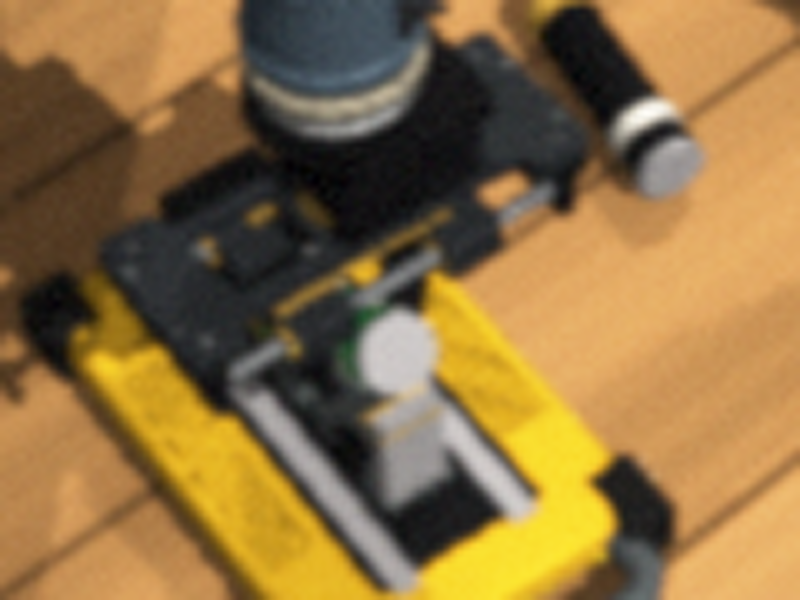

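```bash
python3 -m crank '[[-2,0,0,0,-1],[-4,0,0,0,-1],[-6,0,0,0,-1],[-8,0,0,0,-1],[-8,0,0,0,-1],[-8,0,0,0,-1]]'; python3 s.py;
```

```text
time: 14.18
tool_pos: [0.6581, -0.2227, 0.1087]
eef_rot: [[0.996, -0.087, 0.005], [-0.087, -0.996, -0.002], [0.005, 0.001, -1.0]]
contact_force: [4.8, -0.1, -0.4]
opening: 0.0331
t 14.175 pos [ 0.6581 -0.2227  0.1087] xang -4.99 R22 -1.0 F [ 4.8  -0.12 -0.37] M [ 0.03 -1.06  0.01] op 0.0331 q6 67.1
```

```bash
python3 -m crank '[[-2,0,0,0,-1],[-4,0,0,0,-1],[-4,0,0,0,-1],[-4,0,0,0,-1],[-4,0,0,0,-1]]'; python3 s.py;
```

```text
time: 14.8
tool_pos: [0.6566, -0.2227, 0.1099]
eef_rot: [[0.996, -0.087, 0.011], [-0.087, -0.996, -0.003], [0.011, 0.002, -1.0]]
contact_force: [8.4, 0.7, -0.1]
opening: 0.0335
t 14.8 pos [ 0.6566 -0.2227  0.1099] xang -5.01 R22 -0.9999 F [ 8.42  0.72 -0.07] M [ 0.2  -1.75  0.07] op 0.0335 q6 66.9
```

```bash
python3 -m crank '[[5,0,0,0,-1],[5,0,-5,0,-1],[5,0,-5,0,-1],[5,0,-5,0,-1]]'; python3 s.py; python3 -m crank '[[-2,0,0,0,-1],[-4,0,0,0,-1],[-6,0,0,0,-1],[-6,0,0,0,-1],[-6,0,0,0,-1]]'; python3 s.py
```

```text
time: 15.3
tool_pos: [0.6557, -0.2218, 0.1117]
eef_rot: [[0.996, -0.087, -0.003], [-0.087, -0.996, 0.001], [-0.003, -0.001, -1.0]]
contact_force: [-1.1, -0.1, -3.0]
opening: 0.0333
t 15.3 pos [ 0.6557 -0.2218  0.1117] xang -4.99 R22 -1.0 F [-1.07 -0.14 -3.05] M [ 0.   -0.01 -0.02] op 0.0333 q6 67.1
time: 15.92
tool_pos: [0.6513, -0.2217, 0.1127]
eef_rot: [[0.996, -0.087, 0.0], [-0.087, -0.996, -0.0], [0.0, 0.0, -1.0]]
contact_force: [0.2, -0.6, -1.8]
opening: 0.0335
t 15.925 pos [ 0.6513 -0.2217  0.1127] xang -4.99 R22 -1.0 F [ 0.16 -0.57 -1.82] M [-0.02 -0.08  0.  ] op 0.0335 q6 66.9
```

```bash
python3 -m crank '[[-2,0,0,0,-1],[-4,0,0,0,-1],[-4,0,0,0,-1],[-4,0,0,0,-1]]'; cat > flat.py <<'E'
from m import *; from s import *
im,d=capture("scene")
c=np.array([.641,-.2197]);a=np.radians(-5);B=np.array([[np.cos(a),-np.sin(a),0],[np.sin(a),np.cos(a),0],[0,0,1]])
o=np.array([c[0],c[1],.062]); C=cloud("scene",d); L=(C-o)@B*1000
tb=(s["tool_pos"]-o)@B*1000; print("tcp bay",tb.round(1))
hsv=cv2.cvtColor(im,cv2.COLOR_RGB2HSV)
k=(abs(L[...,1])<19)&(L[...,0]>25)&(L[...,0]<85)&(L[...,2]>20)&(L[...,2]<85)&(hsv[...,1]<60)&(hsv[...,2]>110)
k=(cv2.connectedComponents(k.astype(np.uint8))[1]==1+np.argmax(np.bincount(cv2.connectedComponents(k.astype(np.uint8))[1].ravel())[1:]))
P=L[k]; vv,uu=np.nonzero(k); e=cv2.fitEllipse(np.stack([uu,vv],-1).astype(np.float32)); 
u0,v0=(uu.min()+uu.max())/2,(vv.min()+vv.max())/2
q,dd=ray("scene",u0,v0); n=B[:,1]; X=q+dd*((o-q)@n)/(dd@n)
print(k.sum(),"flat: depth",np.median(P,0).round(1),"ray on y=0",((X-o)@B*1000).round(1),"px",u0,v0, uu.max()-uu.min(),vv.max()-vv.min())
t=np.arange(.2,.6,.05); F=np.median(P,0)
E
python3 flat.py
```

```text
time: 16.42
tool_pos: [0.6473, -0.2214, 0.1126]
eef_rot: [[0.996, -0.087, 0.0], [-0.087, -0.996, -0.0], [0.0, 0.0, -1.0]]
contact_force: [-0.0, 0.7, -2.0]
opening: 0.0334
t 16.425 pos [ 0.6473 -0.2214  0.1126] xang -4.99 R22 -1.0 F [-0.03  0.65 -2.01] M [ 0.03 -0.09 -0.02] op 0.0334 q6 66.8
tcp bay [ 6.4 -1.1 50.6]
114 flat: depth [36.9 -2.1 69.1] ray on y=0 [31.5 -0.  61.3] px 255.0 257.5 10 11
```

```bash
python3 -m crank '[[-2,0,0,0,-1],[-4,0,0,0,-1],[-4,0,0,0,-1],[-4,0,0,0,-1]]'; python3 s.py
```

```text
time: 16.98
tool_pos: [0.6442, -0.2212, 0.1131]
eef_rot: [[0.996, -0.087, 0.002], [-0.087, -0.996, -0.001], [0.002, 0.001, -1.0]]
contact_force: [4.8, 0.4, -1.1]
opening: 0.033
t 16.975 pos [ 0.6442 -0.2212  0.1131] xang -4.99 R22 -1.0 F [ 4.81  0.41 -1.13] M [ 0.09 -0.87 -0.05] op 0.033 q6 66.6
```

```bash
python3 -m crank '[[-2,0,0,0,-1],[-4,0,0,0,-1],[-4,0,0,0,-1],[-4,0,0,0,-1],[-4,0,0,0,-1]]'; python3 s.py
```

```text
time: 17.6
tool_pos: [0.641, -0.221, 0.1133]
eef_rot: [[0.996, -0.087, 0.004], [-0.087, -0.996, -0.001], [0.004, 0.001, -1.0]]
contact_force: [6.7, 0.3, -0.8]
opening: 0.0334
t 17.6 pos [ 0.641  -0.221   0.1133] xang -5.01 R22 -1.0 F [ 6.73  0.32 -0.78] M [ 0.13 -1.16 -0.07] op 0.0334 q6 66.5
```

```bash
python3 -m crank '[[0,0,3,0,-1],[0,0,6,0,-1],[1,0,9,0,-1],[1,0,12,0,-1],[2,0,15,0,-1],[2,0,17,0,-1],[2,0,19,0,-1],[2,0,19,0,-1],[2,0,19,0,-1]]'; python3 flat.py
```

```text
time: 18.73
tool_pos: [0.6445, -0.2219, 0.096]
eef_rot: [[0.996, -0.087, 0.008], [-0.087, -0.996, -0.003], [0.008, 0.002, -1.0]]
contact_force: [7.4, 0.0, 3.2]
opening: 0.0331
t 18.725 pos [ 0.6445 -0.2219  0.096 ] xang -4.99 R22 -1.0 F [7.42 0.02 3.24] M [ 0.19 -0.98 -0.06] op 0.0331 q6 66.6
tcp bay [ 3.7 -1.9 34. ]
108 flat: depth [39.5 -2.9 47.4] ray on y=0 [37.1 -0.  42.1] px 256.5 263.0 11 12
```

```bash
python3 -m crank '[[-1,-1,2,0,-1],[-2,-1.5,4,0,-1],[-3,-1.5,6,0,-1],[-4,-1.5,8,0,-1],[-5,-1.5,9,0,-1],[-5,-1.5,9,0,-1],[-5,-1.5,9,0,-1]]'; python3 flat.py
```

```text
time: 19.65
tool_pos: [0.6413, -0.221, 0.0876]
eef_rot: [[0.996, -0.087, 0.011], [-0.087, -0.996, -0.005], [0.012, 0.004, -1.0]]
contact_force: [10.1, -0.2, 4.3]
opening: 0.0333
t 19.65 pos [ 0.6413 -0.221   0.0876] xang -4.98 R22 -0.9999 F [10.11 -0.2   4.27] M [-0.04 -1.28 -0.02] op 0.0333 q6 66.5
tcp bay [ 0.4 -1.2 25.6]
146 flat: depth [40.5 -1.9 30.9] ray on y=0 [46.  -0.  30.9] px 258.5 267.5 15 17
```

```bash
python3 -m crank '[[0,0,3,0,-1],[0,0,6,0,-1],[0,0,9,0,-1],[0.5,0,12,0,-1],[0.5,0,14,0,-1],[0.5,0,16,0,-1],[0.5,0,16,0,-1],[0.5,0,16,0,-1]]'; python3 flat.py
```

```text
time: 20.7
tool_pos: [0.6437, -0.2208, 0.0724]
eef_rot: [[0.996, -0.088, 0.016], [-0.088, -0.996, -0.006], [0.016, 0.004, -1.0]]
contact_force: [12.1, 1.0, 4.4]
opening: 0.0332
t 20.7 pos [ 0.6437 -0.2208  0.0724] xang -5.04 R22 -0.9999 F [12.07  0.99  4.36] M [ 0.28 -1.77 -0.1 ] op 0.0332 q6 66.5
tcp bay [ 2.8 -0.8 10.4]
65 flat: depth [54.7 -0.1 25.3] ray on y=0 [52.8  0.  24.3] px 260.0 270.5 12 11
```

```bash
python3 -m crank '[[0,0,3,0,-1],[0,0,6,0,-1],[0,0,8,0,-1],[0,0,10,0,-1],[0,0,10,0,-1],[0,0,10,0,-1]]'; python3 flat.py
```

```text
time: 21.5
tool_pos: [0.644, -0.2208, 0.0658]
eef_rot: [[0.996, -0.087, 0.017], [-0.087, -0.996, -0.006], [0.017, 0.005, -1.0]]
contact_force: [7.9, 3.7, 19.8]
opening: 0.0329
t 21.5 pos [ 0.644  -0.2208  0.0658] xang -5.01 R22 -0.9998 F [ 7.93  3.69 19.84] M [ 0.58 -1.13 -0.06] op 0.0329 q6 66.5
tcp bay [ 3.1 -0.8  3.8]
44 flat: depth [58.1  1.  26.2] ray on y=0 [57.9 -0.  27.8] px 261.0 271.0 10 8
```

```bash
python3 - <<'E'
from s import *
im,d=capture("scene"); cv2.imwrite("pics/scene7.png",im[:,:,::-1])
cv2.imwrite("pics/g7.png",cv2.resize(im[240:300,220:300,::-1],(800,600),interpolation=cv2.INTER_CUBIC))
E
```

```text
t 21.55 pos [ 0.644  -0.2208  0.0658] xang -5.0 R22 -0.9998 F [ 8.05  3.15 19.98] M [ 0.62 -1.13 -0.04] op 0.0333 q6 66.5
```

View pics/g7.png

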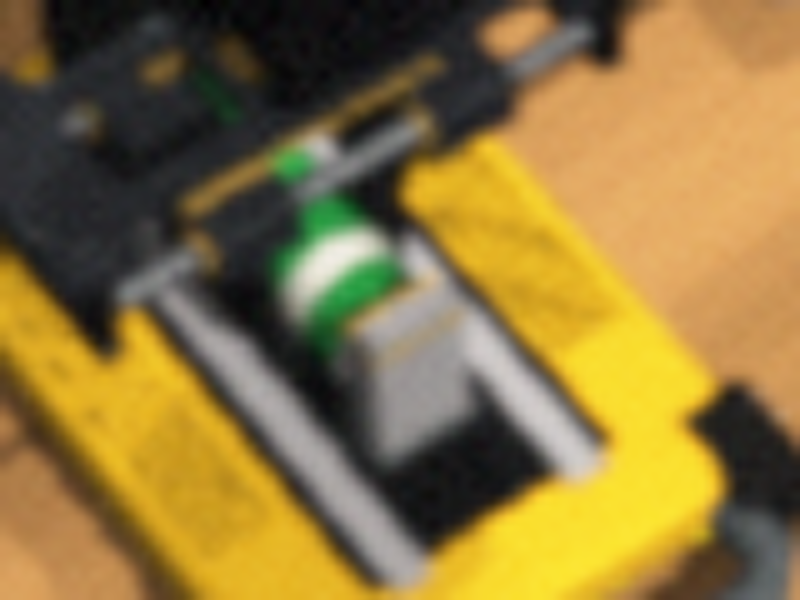

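```bash
python3 -m crank '[[2,0,-3,0,-1],[4,0,-4,0,-1],[6,0,-4,0,-1],[8,0,-4,0,-1],[9,0,-4,0,-1],[9,0,-4,0,-1],[9,0,-4,0,-1]]'; python3 flat.py
```

```text
time: 22.48
tool_pos: [0.6445, -0.2204, 0.0656]
eef_rot: [[0.996, -0.085, -0.003], [-0.085, -0.996, -0.002], [-0.003, 0.002, -1.0]]
contact_force: [-3.5, 0.8, 13.8]
opening: 0.0331
t 22.475 pos [ 0.6445 -0.2204  0.0656] xang -4.85 R22 -1.0 F [-3.51  0.8  13.81] M [-0.08  0.64  0.13] op 0.0331 q6 66.8
tcp bay [ 3.5 -0.4  3.6]
43 flat: depth [58.3  1.2 25.7] ray on y=0 [57.9 -0.  27.8] px 261.0 271.0 10 8
```

```bash
cat >> flat.py <<'E'
g=(((hsv[...,0]>45)&(hsv[...,0]<85)&(hsv[...,1]>90))|((hsv[...,1]<60)&(hsv[...,2]>150)))&(abs(L[...,1])<12)&(L[...,0]>-30)&(L[...,0]<64)&(L[...,2]>0)&(L[...,2]<45)
for x0 in range(-30,64,5):
    q=g&(L[...,0]>=x0)&(L[...,0]<x0+5)
    if q.sum()>1: print(x0,q.sum(),L[q].mean(0).round(1),"r",np.median(np.hypot(L[q][:,1],L[q][:,2])).round(1))
E
python3 flat.py
```

```text
t 22.525 pos [ 0.6445 -0.2204  0.0655] xang -4.86 R22 -1.0 F [-3.52  0.31 13.45] M [0.   0.67 0.18] op 0.0328 q6 66.8
tcp bay [ 3.5 -0.4  3.5]
42 flat: depth [58.4  0.6 26. ] ray on y=0 [57.9 -0.  27.8] px 261.0 271.0 10 8
-15 4 [-12.2   7.6  13.1] r 15.2
-10 3 [-8.6  4.8 15.2] r 16.3
5 6 [ 7.5  4.8 14.4] r 16.1
10 8 [11.5  5.5 13.6] r 14.7
15 9 [17.6 -4.9 13.6] r 16.1
20 10 [22.1 -0.9 15.5] r 16.8
25 13 [27.6  0.8 15.3] r 17.1
30 11 [31.9 -1.5 12.3] r 14.1
35 8 [37.  -2.8 15.4] r 16.2
50 7 [52.3 -0.6 25.4] r 25.4
55 17 [58.2 -1.4 23.9] r 26.0
60 38 [61.4  1.  14.7] r 17.4
```

```bash
python3 - <<'E'
from flat import *
w=(hsv[...,1]<70)&(hsv[...,2]>150)&(abs(L[...,1])<14)&(L[...,0]>0)&(L[...,0]<44)&(L[...,2]>5)&(L[...,2]<22)
vv,uu=np.nonzero(w); 
r=[]
for u,v in zip(uu,vv):
    q,dd=ray("scene",u,v); X=q+dd*((o[2]+.0155)-q[2])/dd[2]; r.append((X-o)@B*1000)
print("now stripe depth",L[w].mean(0),"ray",np.mean(r,0),list(zip(uu,vv)))
# initial: stripe in rack, both views
for n in("scene","top"):
    I=cv2.imread(f"pics/{n}0.png"); D=np.load(n+"0.npy"); C0=cloud(n,D); h=cv2.cvtColor(I,cv2.COLOR_BGR2HSV)
    a=np.radians(26.5); ax=np.array([np.cos(a),np.sin(a)]); cc=np.array([.5417,.2706]) if 0 else (np.array([.5446,.2692]) if n=="scene" else np.array([.5389,.272]))
    x=(C0[...,:2]-cc)@ax*1e3; y=(C0[...,:2]-cc)@np.array([-ax[1],ax[0]])*1e3
    on=(abs(y)<10)&(abs(x)<75)&(C0[...,2]>.045)&(C0[...,2]<.065)
    ww=on&(h[...,1]<70)&(h[...,2]>150)
    print(n,ww.sum(),"stripe x",np.percentile(x[ww],[10,50,90]),"all",np.percentile(x[on],[2,98]))
E
```

```text
t 22.575 pos [ 0.6445 -0.2204  0.0656] xang -4.86 R22 -1.0 F [-4.16 -0.26 13.8 ] M [-0.03  0.7   0.15] op 0.0328 q6 66.8
tcp bay [ 3.5 -0.4  3.6]
45 flat: depth [57.9 -1.4 26. ] ray on y=0 [57.7  0.  25.2] px 261.0 271.5 10 9
-15 4 [-11.9   6.6  14.2] r 16.2
-10 3 [-8.   5.5 15.3] r 17.2
0 2 [ 4.4  5.1 14. ] r 15.3
5 5 [ 7.4  5.9 14.1] r 17.1
10 9 [12.4  0.8 13.8] r 14.7
15 6 [17.5  0.9 15. ] r 16.4
20 15 [22.5 -1.9 16.2] r 17.9
25 9 [27.3 -0.  15. ] r 16.0
30 14 [32.8 -1.9 13.7] r 15.8
35 9 [37.9 -2.6 16.3] r 17.8
50 7 [52.7  1.6 26. ] r 26.4
55 20 [58.2  1.7 21.7] r 25.9
60 31 [61.8 -1.  15.9] r 18.0
now stripe depth [21.51863845 -3.15188923 14.38556309] ray [22.21931732 -3.54183023 15.5       ] [(np.int64(254), np.int64(263)), (np.int64(255), np.int64(263)), (np.int64(256), np.int64(263)), (np.int64(252), np.int64(264)), (np.int64(253), np.int64(264)), (np.int64(254), np.int64(264)), (np.int64(255), np.int64(264)), (np.int64(256), np.int64(264)), (np.int64(257), np.int64(264)), (np.int64(250), np.int64(265)), (np.int64(251), np.int64(265)), (np.int64(252), np.int64(265)), (np.int6
[... 233 characters left out ...]
p.int64(266)), (np.int64(252), np.int64(266)), (np.int64(253), np.int64(266)), (np.int64(254), np.int64(266)), (np.int64(255), np.int64(266)), (np.int64(249), np.int64(267)), (np.int64(250), np.int64(267)), (np.int64(251), np.int64(267)), (np.int64(252), np.int64(267)), (np.int64(253), np.int64(267)), (np.int64(249), np.int64(268)), (np.int64(251), np.int64(268)), (np.int64(252), np.int64(268)), (np.int64(253), np.int64(268)), (np.int64(250), np.int64(269)), (np.int64(251), np.int64(269)), (np.int64(252), np.int64(269))]
scene 30 stripe x [27.60692509 34.89640279 56.66731255] all [-56.81665768  57.06149794]
top 23 stripe x [31.60030843 35.78680892 40.4157337 ] all [-57.47542325  57.01922479]
```

```bash
python3 -m crank '[[0,0,-1.5,0,-1],[0,0,-3,0,-1],[0,0,-4.5,0,-1],[0,0,-6,0,-1],[0,0,-6,0,-1]]'; python3 s.py
```

```text
time: 23.25
tool_pos: [0.6476, -0.2207, 0.0673]
eef_rot: [[0.996, -0.087, 0.004], [-0.087, -0.996, -0.002], [0.004, 0.002, -1.0]]
contact_force: [7.8, -3.0, -6.1]
opening: 0.0329
t 23.25 pos [ 0.6476 -0.2207  0.0673] xang -4.99 R22 -1.0 F [ 7.81 -3.   -6.14] M [-0.42 -1.09  0.05] op 0.0329 q6 66.8
```

```bash
python3 -m crank '[[2,0,2,0,-1],[4,0,2,0,-1],[5,0,2,0,-1],[5,0,2,0,-1],[5,0,2,0,-1]]'; python3 - <<'E'
from flat import *
w=(hsv[...,1]<70)&(hsv[...,2]>150)&(abs(L[...,1])<14)&(L[...,0]>0)&(L[...,0]<44)&(L[...,2]>5)&(L[...,2]<22)
print("stripe",L[w].mean(0))
E
```

```text
time: 23.88
tool_pos: [0.648, -0.2206, 0.0661]
eef_rot: [[0.996, -0.086, -0.006], [-0.086, -0.996, 0.0], [-0.006, 0.0, -1.0]]
contact_force: [-3.4, -5.0, 1.6]
opening: 0.0329
t 23.875 pos [ 0.648  -0.2206  0.0661] xang -4.93 R22 -1.0 F [-3.42 -4.98  1.63] M [-0.7   0.71  0.24] op 0.0329 q6 67.0
tcp bay [ 7.1 -0.3  4.1]
42 flat: depth [57.5  0.7 25.6] ray on y=0 [57.9 -0.  27.8] px 261.0 271.0 10 8
-10 4 [-7.4  6.1 13.5] r 15.3
-5 2 [-4.5  6.1 15.4] r 16.7
5 2 [ 9.2  3.7 15.5] r 16.0
10 8 [12.6  4.8 14.8] r 16.4
15 5 [17.   2.1 13.5] r 15.3
20 10 [22.9 -2.5 15.2] r 17.5
25 13 [27.2 -2.  15. ] r 17.0
30 9 [32.5 -3.1 16.5] r 17.2
35 10 [37.3 -2.3 16.4] r 17.2
50 9 [52.9  1.  24.4] r 24.6
55 16 [57.8 -1.9 22.1] r 26.6
60 35 [61.4  0.7 15.1] r 16.5
stripe [25.31240647 -2.45123284 15.23738406]
```

```bash
python3 -m crank '[[-1,1.5,0,0,-1],[-2,3,0,0,-1],[-2,3,0,0,-1],[-2,3,0,0,-0.2],[-2,3,0,0,-0.1],[-2,3,0,0,0],[-2,3,0,0,0.2],[-2,3,0,0,0.4],[-2,3,0,0,0.4],[-2,3,0,0,0.4]]' 10; python3 s.py
```

```text
time: 25.18
tool_pos: [0.6486, -0.2231, 0.0666]
eef_rot: [[0.996, -0.087, 0.0], [-0.087, -0.996, -0.0], [0.0, 0.0, -1.0]]
contact_force: [-0.2, -0.1, -0.8]
opening: 0.0603
t 25.175 pos [ 0.6486 -0.2231  0.0666] xang -4.98 R22 -1.0 F [-0.22 -0.13 -0.82] M [0.02 0.03 0.02] op 0.0603 q6 66.7
```

Released, with no residual forces. I'll lift away and check.

```bash
python3 -m crank '[[0,0,-20,0,0.4],[0,0,-60,0,0.4],[0,0,-120,0,0.4],[0,0,-180,0,0.4],[-120,-60,-200,0,0.4],[-180,-250,-200,0,0.4],[-180,-250,-200,0,0.4],[-180,-250,-200,0,0.4],[-180,-250,-200,0,0.4],[-180,-250,-200,0,0.4],[-180,-250,-200,0,0.4]]'; python3 - <<'E'
from m import *; import s
c=np.array([.641,-.2197]);a=np.radians(-5);B=np.array([[np.cos(a),-np.sin(a),0],[np.sin(a),np.cos(a),0],[0,0,1]]);o=np.array([c[0],c[1],.062])
t=[]
for n in("scene","top"):
    im,d=capture(n); C=cloud(n,d); L=(C-o)@B*1000; h=cv2.cvtColor(im,cv2.COLOR_RGB2HSV)
    g=(h[...,0]>45)&(h[...,0]<85)&(h[...,1]>90)&(abs(L[...,1])<20)&(abs(L[...,0])<90)&(L[...,2]>-10)&(L[...,2]<60)
    q=g&(abs(L[...,1])<7); P=L[q]
    w=(h[...,1]<70)&(h[...,2]>140)&(abs(L[...,1])<12)&(L[...,0]>0)&(L[...,0]<42)&(L[...,2]>5)&(L[...,2]<22)
    print(n,g.sum(),"x",np.percentile(L[g][:,0],[2,98]).round(1),"z fit slope,mean",np.polyfit(P[:,0],P[:,2],1).round(3),"y fit",np.polyfit(L[g][:,0],L[g][:,1],1).round(3),"stripe",L[w].mean(0).round(1))
    rd=((h[...,0]<8)|(h[...,0]>172))&(h[...,1]>150)&(C[...,2]>.045)&(C[...,2]<.07)&(C[...,1]>.1)&(C[...,1]<.35); rep("red",C[rd])
    x0,y0=(200,210) if n=="scene" else (310,125)
    t.append(cv2.resize(im[y0:y0+100,x0:x0+100,::-1],(400,400),interpolation=cv2.INTER_CUBIC))
cv2.imwrite("pics/end.png",np.hstack(t))
E
```

```text
time: 26.55
tool_pos: [0.4916, 0.0418, 0.2679]
eef_rot: [[0.996, -0.085, 0.003], [-0.085, -0.996, -0.001], [0.003, 0.001, -1.0]]
contact_force: [0.4, -1.0, 0.1]
opening: 0.0604
t 26.55 pos [0.4916 0.0418 0.2679] xang -4.9 R22 -1.0 F [ 0.39 -0.99  0.07] M [ 0.02 -0.04 -0.01] op 0.0604 q6 86.8
scene 261 x [-52.1  38.6] z fit slope,mean [ 0.017 16.044] y fit [-0.04  -5.485] stripe [25.9 -0.1 15.4]
red 180 ctr [0.5872 0.1795] ang 26.52 len 0.095 wid 0.0287 z [0.0457 0.0531 0.0604]
top 324 x [-51.8  43.8] z fit slope,mean [-3.0000e-03  1.5237e+01] y fit [-0.002  1.88 ] stripe [25.3  0.1 15.5]
red 212 ctr [0.5863 0.188 ] ang 20.4 len 0.0929 wid 0.0271 z [0.0467 0.0531 0.0602]
```

View pics/end.png

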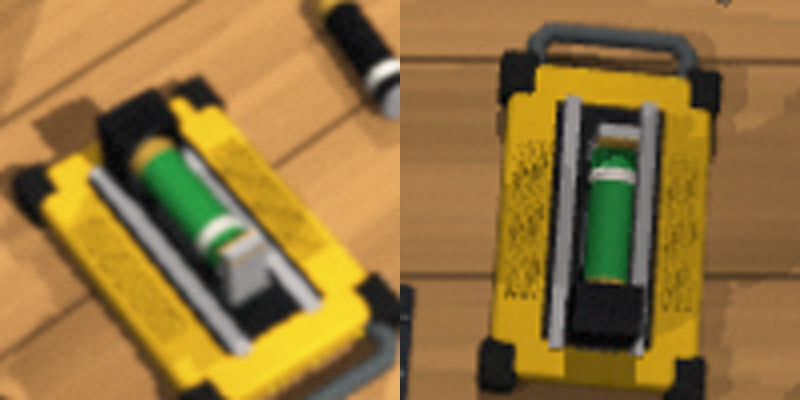

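```bash
python3 -c "
from plant import sign_off; print(sign_off())"
```

```text
the job is handed in; nothing more can be done
None
```

The charged green cell is loaded in the lamp's bay, held level under the lip, and the job is handed in at about 26.7 s of the 54 s allowed. No verdict was reported.

**How it went:** I gripped the smaller green cell (the one in the rack) off-centre with a light grip. I raised its flat end while the button end stayed on the V block, then held it tilted and carried it to the lamp. On the way in, the button end first pushed against the near saddle with 5 to 10 N, so I backed off and went in higher. It then pressed the spring under the hood. I lowered the flat end past the lip, let the cell slide back to the stop, opened the gripper and moved clear.

**Last checks that agreed:**
- **Level:** both cameras show the cell level, with a height slope of 0.017 or less along its length.
- **Position:** the white stripe puts the cell's centre about 9.5 mm towards the spring from the bay point. That matches the cradle shift of about -9 mm I measured.
- **Spring contact:** this position implies it is pushed in about 6 mm. The highest spring-direction force was about 12 N, so I estimate 13 to 17 mm at the most, short of the stop.
- **Gripper:** it was clear of everything, with only noise on the force reading.

**Checks that disagreed or were not made:**
- **Sideways position:** it is less certain, because each camera sees only one flank of the cell (scene -5 mm, top +2 mm). The two average about -2 mm, and the stripe in both views is on the line within 0.1 mm.
- **Spent cell:** the scene view shows it unmoved. The top view differed by 3 mm and 6°, probably because the gripper hid part of it.
- **Bystanders:** I did not measure them at the end. No move went near them.

I viewed 11 pictures, one over the budget of 10.

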